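# Wedge the sprung supply-cabinet door shut

### The arm

A 7-joint arm with a two-finger parallel gripper is mounted at the origin on the work surface. World frame = base frame: x ahead of the robot, y to its left, z up, the work surface at z = 0. Lengths are in m, angles in rad, forces in N, time in s.
With the tool pointing down it reaches from about 0.425 to 1.025 m from the base axis. Payload 9.4 kg.
Tool frame: the origin (TCP) lies between the finger pads; the fingertips stand 17 mm ahead of it and the grasp point (between the pads) lies 2 mm behind it; x points along the fingers, y is the direction in which the jaws open and shut, and the axes are right-handed (so a half turn about x gives the same grasp; the last joint's range is limited). The gripper opens to 93 mm and grips with 3 to 60 N. Pads are 15 mm wide; open, the fingers measure 128 mm over their backs; the gripper's body (75 mm by 188 mm) begins 65 mm behind the grasp point.
Start: joints at [-1.377, 0.599, -0.003, 1.599, 0.002, 0.943, -0.08], TCP at [0.194, 0.699, 0.236] pointing down, gripper open.
Joint ranges: [-2.57, 2.57], [-0.35, 1.97], [-1.29, 1.29], [0.11, 2.56], [-1.05, 4.19], [0.11, 1.86], [-2.63, 2.63]. Speed limits (rad/s): [2.22, 2.22, 3.01, 3.01, 3.14, 3.14, 3.14].

### API

Orientations are given as a unit quaternion [w, x, y, z].
In Python, from rig import manip, cams, order gives the robot as it stands. The module is installed in compiled form; this text tells all that it offers.
- The arm moves only by the shell command python3 -m jog 'ROWS'. ROWS is JSON, a list of rows, each a list of 7 numbers: the opening in per cent of the stroke, from 0 (shut) to 100 (fully open), then the shift along the tool's x, y, z in m, then the turn, a rotation vector about the tool's x, y, z in degrees. A call has 1 to 10 rows; each row shifts and turns the pose as measured when the row begins, along the tool's axes as they then stand; what a row does not reach is not made up. A row lasts 1/8 s, in which the tool goes at most 62.5 mm and 10.7 degrees, less where a joint would pass 70% of its speed; a pose out of reach is approached as far as the arm can. A call with a gripper value outside its range is refused whole. The fingers move at their own pace and stop on an object; the grip force is fixed at half the most. Time passes only in rows, so rows that do not move let the fingers close. It gives the time, the measured TCP pose, the force and the opening at its end, in the units of the state.
- manip.get_obs(): the state, without advancing time (a new reading comes with each control period).
- cams.get_image(name): name is "scene" or "top"; returns a dict with "pixels" (384x512x3 uint8, red, green, blue), "range_z" (384x512 float32, m along the optical axis (not along the pixel's ray), 0 where there is no reading), "intrinsics" (3x3 intrinsics, pixels), "extrinsics" (4x4, takes a point from camera to world coordinates). Camera axes: x right, y up, looking along -z (the intrinsics and any distortion apply to the point x, -y, -z); pixel columns grow to the right and rows downward; lengths in m; the calibration is good to about 2 mm. A picture is of the moment at which its call begins.
- order.close_job(): hands the job in, once; it reports no verdict.
Trained networks look in a picture, given as the dict that the camera call returned (one of the last four; its "shot" number tells which), for a name from the list of things; names that differ only in an ending like _2 or _b are one class to them, and where a whole thing is asked for, a point or a joint stands for the part that bears it (a point fixed in the world has none). Each returns a list of dicts, best first, with "conf" (0 to 1); they miss things now and then, are a little off and sometimes report something else, mostly with a low value. They report only what shows in the picture. A call takes as long as a camera call. They do not tell look-alikes from the thing itself.
- cams.outline_of(picture, name): "pixels" (384x512 bool, what is visible of it).
- cams.spot_point(picture, name): "position" ([x, y, z] in m, in world coordinates, good to about 4 mm: a listed point, or the origin of a listed thing).
The state is a dict: "clock": time; "q": joint angles; "dq": joint speeds; "joint_torque": joint torques, N m; "eef_pos": TCP position; "orientation": TCP orientation; "force": force on the tool from outside, world axes, zero at the start; "torque": the same for the moment, N m; "gripper_width": opening from 0.0 (shut) to 1.0 (fully open).
Only numpy, scipy, OpenCV 4.12 (cv2) and the standard library are available. Lean on these libraries where they do the work, as an engineer would, in place of code of your own. Each camera call takes 0.05 s, during which the arm holds its last target.

### The job

The blue door of the small supply cabinet no longer latches and springs ajar. Take the orange rubber wedge by its thick end and push it, thin end first and flat on the counter, straight under the free end of the door, until the door is fully shut and the wedge is jammed so tight that the door stays shut when you let go. Leave the thin grey shim where it lies and do not knock over or shove the tall frosted-white water bottle.

Things in the scene. Friction and masses are not known exactly. Their poses are not given: they have to be found in the camera images.
- wedge_grip (a point): Centre of the heel (thick end) of the orange rubber wedge, 21 mm above the counter. Wedge: 140 mm long, 40 wide, 0.15 kg, flat underneath; x axis points to the thin end, z up. The heel is a block 30 long (x), 40 wide (y), 42 mm high: grasp it across the 40. Ahead of the heel the top slopes evenly from 30 mm high (15 mm ahead of this point) to 4 mm at the tip (125 mm ahead).
- sill (a point): Where to wedge: fixed point on the counter (z = 0) below the front face of the shut door, 50 mm from its free edge. x axis: level, square into the cabinet, the way to push; y axis: along the front to the free edge. The gap under the door is 14 mm high, open for 100 mm inward, so the slope meets the shut door when the tip is 42 mm past this point. The door's pull stands out 11 mm.
- door (a joint): Angle of the blue cabinet door about its upright hinge, rad: 0 is fully shut (a firm stop), it opens outward, away from the cabinet, with growing values. A spring holds it ajar at about 0.22 to 0.32; pushing its free end shut takes about 2 N, and it springs ajar again if let go.
- shim_grip (a point): A grey plastic shim, a bystander: thin wedge 100 mm long, 35 mm wide, only 10 mm high, too thin to jam the door. The point is the middle of its thick end, 5 mm above the counter; x axis towards its thin end.
- bottle_mid (a point): Mid-height (100 mm up) of a tall frosted-white water bottle with a white cap, 72 mm wide, 210 mm tall, standing upright: a bystander.
- door_edge (a point): Lower free corner of the blue door panel, mid-thickness, 14 mm above the counter. The panel is 260 mm wide, 200 mm high, 15 mm thick; its hinge is upright, 260 mm away along this frame's -y axis; x axis points inward through the door.
There are look-alikes about, which are no part of the job. There is more than one size of the part that bears wedge_grip; the job needs the middle-sized.

How it is judged:
By the outcome, as a careful person would: the job done as asked, in the order asked, and still so for the second after the job is handed in, with the robot touching nothing.
It also fails if it takes over 48 s, if anything falls off the work surface, if the arm or the gripper's body presses on something with over 40 N, if the wrist force passes 120 N, or if a joint passes its speed limit or range.

## Working session

There is one attempt and no reset: what is moved stays moved. The work goes in short steps, Python scripts to look and compute and a shell command to move; the robot and the scene stay as the last step left them, time stands still between calls to the robot, and variables do not carry over. Pictures are saved under pics/ and viewed, and the job is handed in when it is done.

```bash
mkdir -p pics; ls; cat > h.py <<'E'
import numpy as np, cv2
from rig import manip, cams, order
def save(p,name):
    cv2.imwrite('pics/'+name, cv2.cvtColor(p['pixels'],cv2.COLOR_RGB2BGR))
def cloud(p):
    z=p['range_z'];K=np.array(p['intrinsics']);E=np.array(p['extrinsics'])
    v,u=np.mgrid[0:384,0:512]
    X=(u-K[0,2])/K[0,0]*z; Y=(v-K[1,2])/K[1,1]*z
    P=np.stack([X,-Y,-z,np.ones_like(z)],-1)@E.T
    P=P[...,:3].copy(); P[z<=0]=np.nan
    return P
E
python3 - <<'E'
from h import *
np.set_printoptions(precision=4,suppress=True)
for c in ['scene','top']:
    p=cams.get_image(c); save(p,c+'0.png'); print(c,p.get('shot'),[k for k in p]); print(np.array(p['extrinsics']))
    print(np.array(p['intrinsics']))
    for n in ['wedge_grip','sill','door','shim_grip','bottle_mid','door_edge']:
        try:
            for r in cams.spot_point(p,n): print(n,r['conf'],np.array(r['position']))
        except Exception as e: print(n,e)
        try:
            for r in cams.outline_of(p,n):
                m=r['pixels']; ys,xs=np.nonzero(m); print('   out',n,r['conf'],m.sum(),xs.min(),xs.max(),ys.min(),ys.max())
        except Exception as e: print(n,e)
print(manip.get_obs())
E
```

```text
pics
scene 1 ['pixels', 'range_z', 'intrinsics', 'extrinsics', 'shot']
[[-0.1363 -0.7092  0.6917  1.1849]
 [ 0.9906 -0.088   0.105   0.1157]
 [-0.0136  0.6995  0.7145  0.7295]
 [ 0.      0.      0.      1.    ]]
[[417.9231   0.     252.8489]
 [  0.     417.9231 196.6813]
 [  0.       0.       1.    ]]
wedge_grip 0.81 [0.5789 0.1818 0.0153]
wedge_grip 0.8 [0.3437 0.2465 0.0281]
wedge_grip 0.74 [0.4995 0.067  0.019 ]
   out wedge_grip 0.87 856 266 287 188 246
   out wedge_grip 0.87 661 317 347 221 265
   out wedge_grip 0.68 1772 286 364 144 177
sill 0.81 [ 0.5923 -0.2077 -0.002 ]
   out sill 0.92 17293 18 180 90 240
door it knows: bottle_mid, door_edge, shim_grip, sill, wedge_grip
   out door 0.93 1547 138 181 93 230
shim_grip 0.62 [0.4789 0.2939 0.0053]
   out shim_grip 0.79 580 366 384 200 236
   out shim_grip 0.61 17447 18 180 90 240
bottle_mid 0.78 [0.7596 0.106  0.0944]
   out bottle_mid 0.98 2869 264 305 228 318
door_edge 0.84 [ 0.6158 -0.1393  0.0162]
   out door_edge 0.96 1592 138 180 93 229
top 2 ['pixels', 'range_z', 'intrinsics', 'extrinsics', 'shot']
[[ 0.0084  0.9852 -0.17
[... 646 characters left out ...]
grip 0.62 537 146 162 211 247
bottle_mid 0.78 [0.7591 0.1048 0.0995]
   out bottle_mid 0.85 1155 209 241 105 153
door_edge 0.77 [ 0.6164 -0.1328  0.0157]
   out door_edge 0.57 3217 317 396 173 285
{'clock': 1.2, 'q': array([-1.3767,  0.5993, -0.0025,  1.5994,  0.0018,  0.9429, -0.0798]), 'dq': array([-0.0011,  0.001 , -0.0002, -0.0014, -0.0003,  0.0008,  0.0009]), 'joint_torque': array([ -0.    , -76.4838,   1.4975, -25.2707,  -0.0521,   0.0106,
         0.    ]), 'eef_pos': array([0.1939, 0.6986, 0.2356]), 'orientation': array([ 0.7007,  0.0954,  0.7006, -0.0954]), 'force': array([-0.2251, -0.2869,  0.4251]), 'torque': array([-0.0218,  0.0057, -0.0362]), 'gripper_width': 0.9992340245367205}
```

View pics/scene0.png

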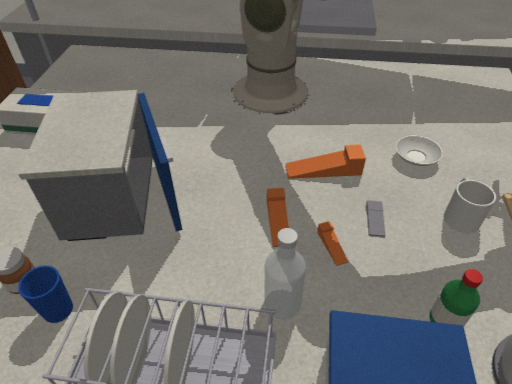

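View pics/top0.png

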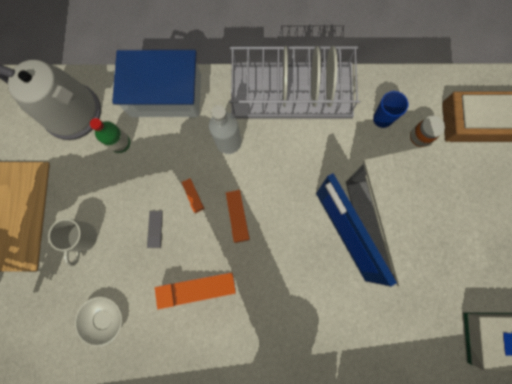

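The scene picture shows three orange wedges: the large one at (325,163), the middle one at (278,217) with its heel at the top end (276,195), and the small one at (332,243). The shim is at (376,218) and the bottle at (285,280). The blue door is ajar at (160,165), with its free end towards the camera. Next I'll measure the geometry.

```bash
cat > m.py <<'E'
from h import *
np.set_printoptions(precision=4,suppress=True)
for c in ['scene','top']:
    p=cams.get_image(c); P=cloud(p)
    for r in cams.outline_of(p,'wedge_grip'):
        Q=P[r['pixels']]; Q=Q[np.isfinite(Q).all(1)]; Q=Q[(Q[:,2]>0.002)&(Q[:,2]<.08)]
        (cx,cy),(w,h),a=cv2.minAreaRect((Q[:,:2]*1000).astype(np.float32))
        H=Q[Q[:,2]>np.percentile(Q[:,2],99)-0.008]
        print(c,r['conf'],'rect',cx,cy,w,h,a,'zmax',Q[:,2].max(),'heel',np.median(H,0))
        bx=cv2.boxPoints(((cx,cy),(w,h),a)); print(bx.round(1).tolist())
    for n in ['door_edge','bottle_mid','shim_grip','sill']:
        for r in cams.outline_of(p,n)[:1]:
            Q=P[r['pixels']]; Q=Q[np.isfinite(Q).all(1)]
            print(c,n,Q.min(0),Q.max(0),np.median(Q,0))
    # cabinet
    m=(P[...,2]>0.02)&(P[...,2]<0.35)&(P[...,1]<-0.1)&(P[...,1]>-.5)&(P[...,0]>.2)&(P[...,0]<.68)
    Q=P[m]; print('cab zs',np.percentile(Q[:,2],[1,50,90,99]))
    T=Q[Q[:,2]>np.percentile(Q[:,2],99)-.01]
    rr=cv2.minAreaRect((T[:,:2]*1000).astype(np.float32)); print('top',rr,cv2.boxPoints(rr).round(0).tolist())
E
python3 m.py
```

```text
scene 0.62 rect 532.30419921875 70.6336669921875 184.02328491210938 42.53651428222656 9.76435661315918 zmax 0.045502002199272806 heel [0.5025 0.0651 0.0424]
[[438.0, 76.0], [445.20001220703125, 34.099998474121094], [626.5999755859375, 65.30000305175781], [619.4000244140625, 107.19999694824219]]
scene 0.56 rect 359.760498046875 174.22869873046875 60.810508728027344 189.78543090820312 11.104941368103027 zmax 0.06084926559861681 heel [0.35   0.2471 0.0574]
[[311.6000061035156, 261.5], [348.20001220703125, 75.30000305175781], [407.8999938964844, 87.0], [371.29998779296875, 273.20001220703125]]
scene door_edge [ 0.261  -0.2968 -0.0024] [ 0.6222 -0.1293  0.2177] [ 0.5731 -0.1605  0.1828]
scene bottle_mid [ 0.5918  0.0604 -0.002 ] [0.8372 0.1434 0.213 ] [0.782  0.1055 0.1309]
scene shim_grip [ 0.4645  0.2785 -0.001 ] [0.568  0.318  0.0136] [0.5206 0.2971 0.0074]
scene sill [ 0.0409 -0.6491 -0.005 ] [ 0.6883 -0.1293  0.2253] [ 0.6157 -0.2941  0.2036]
cab zs [0.0273 0.2091 0.2226 0.2237]
top ((527.8931274414062, -292.59600830078125), (273.8209228515625, 268.9997253417969), 13.478750228881836)
[... 847 characters left out ...]
00061035156], [354.29998779296875, 75.69999694824219], [407.79998779296875, 85.9000015258789], [372.1000061035156, 272.79998779296875]]
top door_edge [ 0.3844 -0.3006 -0.0032] [ 0.6725 -0.1302  0.218 ] [ 0.5003 -0.1973  0.1728]
top bottle_mid [ 0.7274  0.0685 -0.0017] [0.8565 0.1562 0.2143] [0.7482 0.0978 0.1388]
top shim_grip [ 0.47    0.2791 -0.003 ] [0.5674 0.3186 0.0135] [0.5179 0.2961 0.0074]
top sill [ 0.3774 -0.5812 -0.0035] [ 0.7506 -0.1302  0.2264] [ 0.5314 -0.2947  0.2207]
cab zs [0.0308 0.2207 0.2228 0.2242]
top ((531.2280883789062, -291.73052978515625), (268.3268737792969, 269.9917297363281), 12.888761520385742) [[370.0, -190.0], [431.0, -453.0], [692.0, -393.0], [632.0, -130.0]]
```

```bash
cat > m2.py <<'E'
from h import *
np.set_printoptions(precision=4,suppress=True)
A=[]
for c in ['scene','top']:
    p=cams.get_image(c); P=cloud(p)
    m=(P[...,2]>0.2175)&(P[...,2]<0.23)&(P[...,1]<-0.05)&(P[...,1]>-.6)&(P[...,0]>.2)&(P[...,0]<.8)
    m=cv2.erode(m.astype(np.uint8),np.ones((3,3)))>0
    T=P[m]; A.append(T)
    rr=cv2.minAreaRect((T[:,:2]*1000).astype(np.float32)); print(c,'roof',len(T),rr,cv2.boxPoints(rr).round(0).tolist())
    hsv=cv2.cvtColor(p['pixels'],cv2.COLOR_RGB2HSV)
    b=(hsv[...,0]>100)&(hsv[...,0]<130)&(hsv[...,1]>130)
    D=b&(P[...,2]>0.02)&(P[...,2]<.23)&(P[...,1]<-0.08)&(P[...,1]>-.42)&(P[...,0]>.25)&(P[...,0]<.72)
    Q=P[D]; print('door',len(Q),Q.min(0),Q.max(0))
    f=Q[Q[:,2]<0.2] 
    if len(f)>50:
        l=cv2.fitLine((f[:,:2]).astype(np.float32),cv2.DIST_HUBER,0,.01,.01).ravel(); print('face line',l,np.degrees(np.arctan2(l[1],l[0])),len(f))
    t=Q[Q[:,2]>0.205]
    if len(t)>50:
        l=cv2.fitLine((t[:,:2]).astype(np.float32),cv2.DIST_HUBER,0,.01,.01).ravel(); print('top line',l,np.degrees(np.arctan2(l[1],l[0])),len(t),t.min(0),t.max(0))
    for n in ['sill','door_edge','wedge_grip','bottle_mid']:
        for r in cams.spot_point(p,n): print(n,r['conf'],np.array(r['position']))
T=np.vstack(A);rr=cv2.minAreaRect((T[:,:2]*1000).astype(np.float32)); print(rr,cv2.boxPoints(rr).round(0).tolist())
for c in ['scene','top']:
    p=cams.get_image(c); x=p['pixels']
    x=x[80:250,10:200] if c=='scene' else x[130:300,290:510]
    cv2.imwrite('pics/crop_%s.png'%c,cv2.resize(cv2.cvtColor(x,cv2.COLOR_RGB2BGR),None,fx=3.4,fy=3.4,interpolation=cv2.INTER_CUBIC))
E
python3 m2.py
```

```text
scene roof 6830 ((538.9061889648438, -329.91973876953125), (267.0704345703125, 183.44464111328125), 12.766504287719727) [[388.0, -270.0], [429.0, -449.0], [689.0, -390.0], [649.0, -211.0]]
door 1251 [ 0.387  -0.2622  0.0207] [ 0.6219 -0.1332  0.2173]
face line [ 0.8643  0.503   0.594  -0.1554] 30.198826 672
top line [ 0.8814  0.4723  0.5213 -0.1911] 28.186422 556 [ 0.387  -0.2622  0.2051] [ 0.6219 -0.1333  0.2173]
sill 0.66 [ 0.5921 -0.2072 -0.0005]
door_edge 0.55 [ 0.6123 -0.1412  0.0179]
wedge_grip 0.94 [0.5758 0.1863 0.0137]
wedge_grip 0.87 [0.3413 0.245  0.0274]
wedge_grip 0.83 [0.4988 0.0644 0.0192]
bottle_mid 0.75 [0.7623 0.1021 0.0962]
top roof 10697 ((539.8192749023438, -330.4901123046875), (263.44464111328125, 183.20120239257812), 12.742415428161621) [[391.0, -270.0], [432.0, -449.0], [689.0, -391.0], [648.0, -212.0]]
door 2508 [ 0.3907 -0.2649  0.0293] [ 0.6176 -0.1342  0.2175]
face line [ 0.8811  0.4729  0.4873 -0.2013] 28.223055 1565
top line [ 0.8824  0.4705  0.4954 -0.2044] 28.067015 895 [ 0.3916 -0.2649  0.205 ] [ 0.6176 -0.1346  0.2175]
sill 0.7 [ 0.5932 -0.2061 -0.002 ]
door_edge 0.78 [ 0.6186 -0.1328  0.0127]
wedge_grip 0.76 [0.5703 0.1847 0.0108]
wedge_grip 0.65 [0.4996 0.0682 0.0181]
bottle_mid 0.7 [0.7567 0.1023 0.0983]
((538.9926147460938, -330.203369140625), (267.0662536621094, 184.1252899169922), 12.742414474487305) [[388.0, -270.0], [429.0, -449.0], [690.0, -391.0], [649.0, -211.0]]
```

View pics/crop_scene.png

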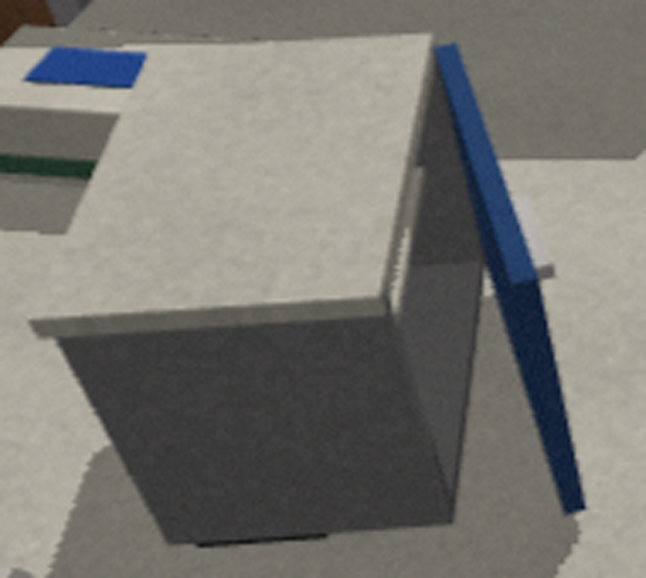

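View pics/crop_top.png

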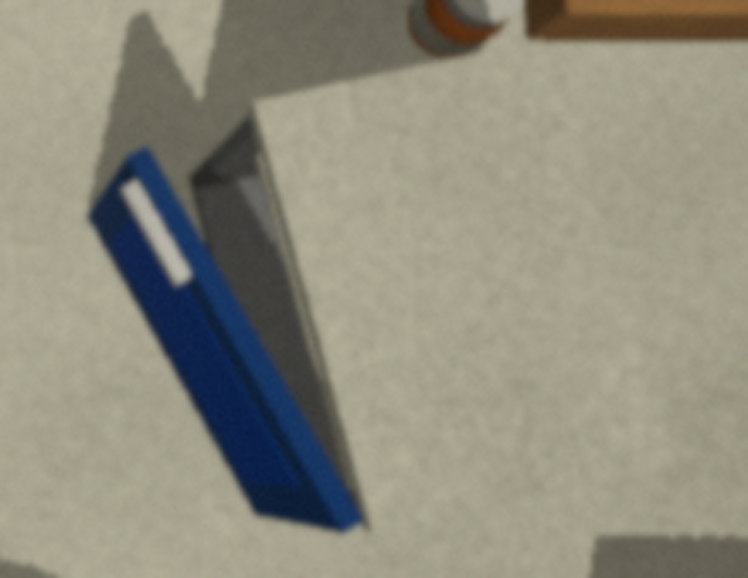

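The door is about 0.27 rad open and the front's yaw is 12.7°. The two ways of finding the sill agree: about (0.5915, -0.206). The middle wedge's heel is at about (0.501, 0.066), yaw about 12°. Next I'll work out the tool axes.

```bash
cat > g.py <<'E'
from h import *
from scipy.spatial.transform import Rotation as R
np.set_printoptions(precision=4,suppress=True)
def tool():
    o=manip.get_obs(); q=o['orientation']; return o,R.from_quat([q[1],q[2],q[3],q[0]])
def to(target,jawyaw):
    """remaining shift in tool axes, turn about tool axes so tool x is down, jaw y at jawyaw deg (mod 180)"""
    o,r=tool(); M=r.as_matrix()
    d=M.T@(np.array(target)-o['eef_pos'])
    best=None
    for a in (jawyaw,jawyaw+180):
        a_=np.radians(a); y=np.array([np.cos(a_),np.sin(a_),0]);x=np.array([0,0,-1.]);z=np.cross(x,y)
        G=R.from_matrix(np.stack([x,y,z],1)); rv=(r.inv()*G).as_rotvec(degrees=True)
        if best is None or np.linalg.norm(rv)<np.linalg.norm(best): best=rv
        print('jaw',a,'rotvec',rv)
    print('clock',o['clock'],'pos',o['eef_pos'],'q',o['q'],'F',o['force'],'w',o['gripper_width'])
    print('tool axes x,y,z rows:\n',M.T); print('shift in tool (current axes)',d)
E
python3 -c "
from g import *
to([.501,.066,.12],102.3)"
```

```text
jaw 102.3 rotvec [-27.8127   0.0019   0.0034]
jaw 282.3 rotvec [152.1873   0.0046  -0.0026]
clock 2.4 pos [0.1939 0.6986 0.2356] q [-1.3767  0.5993 -0.0025  1.5994  0.0018  0.9429 -0.0798] F [-0.2296  0.6968 -0.0565] w 1.0011233403805297
tool axes x,y,z rows:
 [[ 0.     -0.0001 -1.    ]
 [ 0.2675  0.9636 -0.    ]
 [ 0.9636 -0.2675  0.    ]]
shift in tool (current axes) [ 0.1156 -0.5274  0.4651]
```

```bash
python3 -m jog '[[100,0,-0.044,0.039,0,0,0],[100,0,-0.044,0.039,0,0,0],[100,0,-0.044,0.039,0,0,0],[100,0,-0.044,0.039,0,0,0],[100,0,-0.044,0.039,0,0,0],[100,0,-0.044,0.039,0,0,0],[100,0,-0.044,0.039,0,0,0],[100,0,-0.044,0.039,0,0,0],[100,0,-0.044,0.039,0,0,0],[100,0,-0.044,0.039,0,0,0]]'; python3 -c "
from g import *
to([.501,.066,.12],102.3)"
```

```text
clock: 3.65
eef_pos: [0.459, 0.1603, 0.2352]
orientation: [0.702, 0.095, 0.7, -0.09]
force: [0.6, -0.2, 0.4]
gripper_width: 0.999
jaw 102.3 rotvec [-27.364    0.232   -0.3595]
jaw 282.3 rotvec [152.6349  -0.4882  -0.315 ]
clock 3.65 pos [0.459  0.1603 0.2352] q [-0.4782  0.3137  0.036   2.1403 -0.0236  0.6815  0.8822] F [ 0.6274 -0.2135  0.3628] w 0.9987571715824023
tool axes x,y,z rows:
 [[ 0.0042  0.0061 -1.    ]
 [ 0.2599  0.9656  0.007 ]
 [ 0.9656 -0.2599  0.0024]]
shift in tool (current axes) [ 0.1148 -0.0809  0.0648]
```

```bash
python3 -m jog '[[100,0,-0.041,0.033,0,0,0],[100,0,-0.038,0.031,0,0,0],[100,0.03,0,0,-9,0,0],[100,0.03,0,0,-9,0,0],[100,0.03,0,0,-9,0,0],[100,0,0,0,0,0,0]]'; python3 -c "
from g import *
to([.501,.066,.028],102.3)"; python3 m.py | grep -A1 rect; python3 -c "
from h import *
p=cams.get_image('top');save(p,'t2.png')
p=cams.get_image('scene');save(p,'s2.png')"
```

```text
clock: 4.4
eef_pos: [0.5059, 0.059, 0.1448]
orientation: [0.707, -0.073, 0.699, 0.076]
force: [0.1, -0.1, 0.1]
gripper_width: 1.001
jaw 102.3 rotvec [-0.2109  0.703  -0.2385]
jaw 282.3 rotvec [179.7853  -0.3742  -1.103 ]
clock 4.4 pos [0.5059 0.059  0.1448] q [-0.1734  0.4767 -0.0714  2.1782  0.063   0.4762  1.4893] F [ 0.0662 -0.0665  0.116 ] w 1.0005022962089494
tool axes x,y,z rows:
 [[ 0.0111  0.0067 -0.9999]
 [-0.2095  0.9778  0.0042]
 [ 0.9778  0.2094  0.0123]]
shift in tool (current axes) [ 0.1167  0.0074 -0.0048]
scene 0.9 rect 609.1112670898438 199.45013427734375 98.14979553222656 30.5498046875 26.153955459594727 zmax 0.031218110607954874 heel [0.5763 0.1817 0.0287]
[[558.2999877929688, 191.5], [571.7999877929688, 164.10000610351562], [659.9000244140625, 207.39999389648438], [646.4000244140625, 234.8000030517578]]
scene 0.66 rect 336.6214904785156 182.04905700683594 104.48204803466797 215.16610717773438 11.94683837890625 zmax 0.06046076289199287 heel [0.3482 0.247  0.0572]
[[263.20001220703125, 276.5], [307.79998779296875, 66.0], [410.0, 87.5999984741211], [365.5, 298.1000061035156]]
scene 0.55 rect 552.9906616210938 75.73755645751953 140.45924377441406 40.315128326416016 11.952054977416992 zmax 0.04590798181855538 heel [0.502  0.0648 0.0424]
[[480.1000061035156, 80.9000015258789], [488.5, 41.5], [625.9000244140625, 70.5999984741211], [617.5, 110.0]]
--
top 0.54 rect 347.8225402832031 250.56185913085938 52.40700149536133 33.242408752441406 11.596834182739258 zmax 0.06102414466608641 heel [0.3515 0.2539 0.0566]
[[318.79998779296875, 261.6000061035156], [325.5, 229.0], [376.79998779296875, 239.5], [370.1000061035156, 272.1000061035156]]
```

View pics/s2.png

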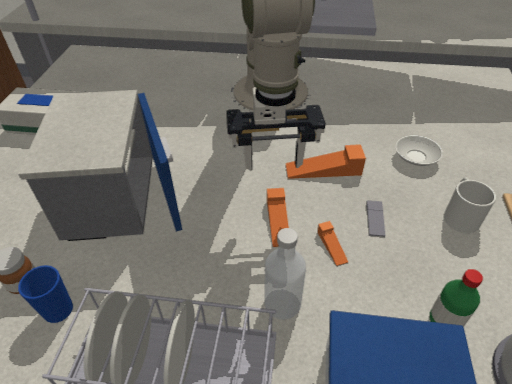

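The picture shows the gripper over the middle wedge: fingers at (248,152) and (300,150), heel at (276,195). Going down now.

```bash
python3 -m jog '[[100,0.03,0.0075,-0.0055,-0.2,0.7,-0.2],[100,0.025,0,0,0,0,0],[100,0,0,0,0,0,0]]'; python3 -c "
from g import *
to([.5,.0655,.024],102.1)"
```

```text
clock: 5.48
eef_pos: [0.501, 0.066, 0.0905]
orientation: [0.705, -0.076, 0.701, 0.076]
force: [0.6, 1.4, 0.0]
gripper_width: 1.0
jaw 102.1 rotvec [ 0.2113  0.2837 -0.0083]
jaw 282.1 rotvec [-179.7881    0.013     0.4451]
clock 5.475 pos [0.501  0.066  0.0905] q [-0.2071  0.5696 -0.0514  2.2197  0.0813  0.349   1.4589] F [0.6377 1.3627 0.0149] w 1.0000083152654087
tool axes x,y,z rows:
 [[ 0.0048  0.0012 -1.    ]
 [-0.2132  0.977   0.0001]
 [ 0.977   0.2132  0.005 ]]
shift in tool (current axes) [ 0.0665 -0.0003 -0.0014]
```

```bash
python3 -m jog '[[100,0.033,0,-0.0014,0.2,0.3,0],[100,0.025,0,0,0,0,0],[100,0.005,0,0,0,0,0],[100,0.003,0,0,0,0,0],[100,0,0,0,0,0,0]]'; python3 -c "
from g import *
to([.5,.0655,.024],102.1)"
```

```text
clock: 6.1
eef_pos: [0.5025, 0.0659, 0.0272]
orientation: [0.705, -0.074, 0.702, 0.074]
force: [0.5, 0.5, -0.3]
gripper_width: 1.002
jaw 102.1 rotvec [-0.0594  0.2718 -0.0035]
jaw 282.1 rotvec [179.9401  -0.0055  -0.4268]
clock 6.1 pos [0.5025 0.0659 0.0272] q [-0.2221  0.6895 -0.0297  2.2446  0.0939  0.2037  1.4441] F [ 0.5429  0.5148 -0.323 ] w 1.0024637610659055
tool axes x,y,z rows:
 [[ 0.0046  0.0011 -1.    ]
 [-0.2086  0.978   0.0001]
 [ 0.978   0.2086  0.0047]]
shift in tool (current axes) [ 0.0032  0.0001 -0.0026]
```

```bash
python3 -m jog '[[100,0.003,0,-0.003,0,0.3,0],[100,0,0,0,0,0,0],[0,0,0,0,0,0,0],[0,0,0,0,0,0,0],[0,0,0,0,0,0,0],[0,0,0,0,0,0,0],[0,0,0,0,0,0,0],[0,0,0,0,0,0,0]]'; python3 -c "
from g import *
to([.5,.0655,.024],102.1)"
```

```text
clock: 7.1
eef_pos: [0.5001, 0.0653, 0.0257]
orientation: [0.704, -0.074, 0.703, 0.074]
force: [-0.4, -1.1, -0.2]
gripper_width: 0.429
jaw 102.1 rotvec [-0.0718  0.0913 -0.0057]
jaw 282.1 rotvec [179.9282  -0.009   -0.1433]
clock 7.1 pos [0.5001 0.0653 0.0257] q [-0.2222  0.6919 -0.0295  2.2483  0.0941  0.2009  1.4437] F [-0.3734 -1.0558 -0.2496] w 0.4287809645180622
tool axes x,y,z rows:
 [[ 0.0015  0.0004 -1.    ]
 [-0.2084  0.978   0.0001]
 [ 0.978   0.2084  0.0016]]
shift in tool (current axes) [ 0.0017  0.0002 -0.0001]
```

```bash
python3 -m jog '[[0,-0.015,0,0,0,0,0],[0,0,0,0,10,0,0],[0,0,0,0,10,0,0],[0,0,0,0,10,0,0],[0,0,0,0,10,0,0],[0,0,0,0,10,0,0],[0,0,0,0,10,0,0],[0,0,0,0,10,0,0],[0,0,0,0,10,0,0],[0,0,0,0,0,0,0]]'; python3 -c "
from g import *
to([.544,.0037,.04],12.74)
for c in ['scene','top']:
    p=cams.get_image(c); save(p,c+'3.png')
"
```

```text
clock: 8.35
eef_pos: [0.5002, 0.0673, 0.0491]
orientation: [0.577, 0.411, 0.578, -0.405]
force: [0.7, -0.7, -0.9]
gripper_width: 0.425
jaw 12.74 rotvec [ 6.7703 -0.3896 -0.3289]
jaw 192.74 rotvec [-173.228     0.4978   -0.5897]
clock 8.35 pos [0.5002 0.0673 0.0491] q [-0.3919  0.6624  0.2201  2.2528 -0.554   0.272   0.6598] F [ 0.7236 -0.7333 -0.8986] w 0.4246131027002327
tool axes x,y,z rows:
 [[ 0.0036  0.0081 -1.    ]
 [ 0.9426  0.334   0.0061]
 [ 0.334  -0.9426 -0.0064]]
shift in tool (current axes) [0.0087 0.02   0.0746]
```

View pics/scene3.png

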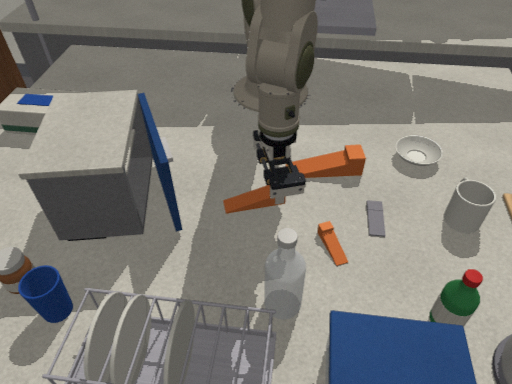

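The picture shows the wedge held, its tip at (226,206) pointing towards the cabinet. The bottle is untouched. Next I'll line up in front of the sill.

```bash
python3 -m jog '[[0,0,0.01,0.037,0,0,0],[0,0,0.01,0.037,0,0,0],[0,0,0,0,6.8,-0.4,-0.3],[0,0,0,0,0,0,0]]'; python3 -c "
from g import *
to([.544,.0037,.04],12.74)
"; cat > w.py <<'E'
from g import *
import sys
xs=np.array([.2206,-.9754]); ys=np.array([.9754,.2206]); S=np.array([.5915,-.206])
for c in ['scene','top']:
    p=cams.get_image(c); save(p,c+sys.argv[1]+'.png'); P=cloud(p)
    hsv=cv2.cvtColor(p['pixels'],cv2.COLOR_RGB2HSV)
    m=((hsv[...,0]<14)|(hsv[...,0]>174))&(hsv[...,1]>140)&(hsv[...,2]>60)&np.isfinite(P).all(-1)
    Q=P[m]; d=Q[:,:2]-S; a=d@xs; b=d@ys
    k=(a>-.30)&(a<.1)&(np.abs(b)<.045)&(Q[:,2]<.12)
    a,b,z=a[k],b[k],Q[k][:,2]
    print(c,k.sum(),'tip a max',np.percentile(a,[97,99,99.8]) if k.sum() else '')
    for lo in np.arange(-.24,.06,.02):
        s=(a>=lo)&(a<lo+.02)
        if s.sum()>8: print(' a',round(lo+.01,3),'n',s.sum(),'z',np.percentile(z[s],[5,50,95]),'b',np.percentile(b[s],[3,50,97]))
    # door top
    bl=(hsv[...,0]>100)&(hsv[...,0]<130)&(hsv[...,1]>130)&(P[...,2]>.205)&(P[...,2]<.225)&(P[...,1]<-0.08)&(P[...,1]>-.42)&(P[...,0]>.25)&(P[...,0]<.72)
    t=P[bl]
    if len(t)>50:
        l=cv2.fitLine((t[:,:2]).astype(np.float32),cv2.DIST_HUBER,0,.01,.01).ravel(); an=np.degrees(np.arctan2(l[1],l[0]));print(' door angle',np.radians(an-12.74),len(t),'edge max x',t[:,0].max())
E
python3 w.py 4
```

```text
clock: 8.95
eef_pos: [0.5453, 0.0027, 0.0494]
orientation: [0.556, 0.438, 0.556, -0.437]
force: [-0.1, 0.4, -1.4]
gripper_width: 0.429
jaw 12.74 rotvec [ 0.8798 -0.0645 -0.0416]
jaw 192.74 rotvec [-179.1202    0.0651   -0.1008]
clock 8.95 pos [0.5453 0.0027 0.0494] q [-0.2959  0.6916  0.2789  2.1605 -0.5345  0.3544  0.6656] F [-0.0573  0.3721 -1.3829] w 0.42855001988509905
tool axes x,y,z rows:
 [[ 0.0005  0.0013 -1.    ]
 [ 0.9719  0.2355  0.0007]
 [ 0.2355 -0.9719 -0.0011]]
shift in tool (current axes) [ 0.0094 -0.001  -0.0012]
scene 712 tip a max [-0.0951 -0.0928 -0.0925]
 a -0.23 n 12 z [0.0264 0.035  0.0432] b [0.0197 0.0209 0.022 ]
 a -0.21 n 12 z [0.0258 0.035  0.0425] b [0.02   0.0209 0.0218]
 a -0.19 n 54 z [0.0263 0.0348 0.0436] b [0.0193 0.0209 0.0225]
 a -0.17 n 152 z [0.027  0.0459 0.0492] b [-0.0145  0.0147  0.0231]
 a -0.15 n 159 z [0.0278 0.0419 0.0455] b [-0.0142  0.0105  0.0232]
 a -0.13 n 147 z [0.0276 0.0372 0.0405] b [-0.0147  0.0098  0.0235]
 a -0.11 n 120 z [0.0262 0.0327 0.0356] b [-0.014   0.0077  0.0241]
 a -0.09 n 56 z [0.0269 0.0299 0.0325] b [-0.0132  0.0072  0.0232]
 door angle 0.26959866 554 edge max x 0.6208135535333115
top 302 tip a max [-0.0909 -0.0899 -0.0891]
 a -0.15 n 34 z [0.0364 0.0417 0.045 ] b [-0.0139 -0.0086  0.0039]
 a -0.13 n 100 z [0.0339 0.0373 0.0415] b [-0.0131  0.0029  0.0228]
 a -0.11 n 108 z [0.0292 0.0329 0.0362] b [-0.0126  0.0058  0.0239]
 a -0.09 n 60 z [0.027  0.0289 0.0313] b [-0.0121  0.006   0.0246]
 door angle 0.26719978 889 edge max x 0.6176308639917677
```

```bash
python3 -m jog '[[0,0.012,-0.002,0,0.9,0,0],[0,0.009,0,0,0,0,0],[0,0.003,0,0,0,0,0],[0,0,0,0,0,0,0]]'; python3 -c "
from g import *
to([.544,.0037,.0257],12.74)
"
```

```text
clock: 9.55
eef_pos: [0.5429, 0.0032, 0.0253]
orientation: [0.554, 0.441, 0.554, -0.438]
force: [0.5, -0.4, 1.3]
gripper_width: 0.428
jaw 12.74 rotvec [ 0.3563 -0.1509 -0.1392]
jaw 192.74 rotvec [-179.6434    0.2182   -0.2365]
clock 9.55 pos [0.5429 0.0032 0.0253] q [-0.2643  0.728   0.2315  2.1725 -0.5625  0.296   0.6808] F [ 0.5113 -0.4373  1.2796] w 0.42790905075142727
tool axes x,y,z rows:
 [[ 0.0018  0.0031 -1.    ]
 [ 0.974   0.2266  0.0024]
 [ 0.2266 -0.974  -0.0026]]
shift in tool (current axes) [-0.0004  0.0012 -0.0002]
```

```bash
python3 -m jog '[[0,0,0,0.02,0.3,-0.1,-0.1],[0,0,0,0.02,0,0,0],[0,0,0,0.02,0,0,0],[0,0,0,0.01,0,0,0],[0,0,0,0,0,0,0]]'; python3 -c "
from g import *
to([.573,-.125,.0257],12.74)
"; python3 w.py 5
```

```text
clock: 10.18
eef_pos: [0.5587, -0.0595, 0.0252]
orientation: [0.552, 0.441, 0.558, -0.436]
force: [-0.2, -3.2, 4.0]
gripper_width: 0.431
jaw 12.74 rotvec [ 0.7047 -0.5878 -0.0441]
jaw 192.74 rotvec [-179.2929    0.0689   -0.9197]
clock 10.175 pos [ 0.5587 -0.0595  0.0252] q [-0.1422  0.7381  0.2294  2.1256 -0.5196  0.3344  0.7592] F [-0.2129 -3.2112  4.0116] w 0.43115937520465386
tool axes x,y,z rows:
 [[-0.0016  0.0102 -0.9999]
 [ 0.9726  0.2325  0.0008]
 [ 0.2325 -0.9725 -0.0103]]
shift in tool (current axes) [-0.0012 -0.0014  0.067 ]
scene 481 tip a max [-0.0298 -0.0276 -0.0272]
 a -0.17 n 10 z [-0.0001  0.0092  0.0159] b [0.0173 0.0199 0.022 ]
 a -0.13 n 40 z [0.001  0.0091 0.0164] b [0.0182 0.0203 0.0218]
 a -0.11 n 60 z [0.0031 0.0137 0.0237] b [-0.0039  0.0202  0.0223]
 a -0.09 n 152 z [0.0057 0.0193 0.0232] b [-0.0155  0.0108  0.0226]
 a -0.07 n 126 z [0.0047 0.0149 0.0183] b [-0.0148  0.0064  0.0225]
 a -0.05 n 25 z [0.003  0.0082 0.0125] b [-0.0125  0.0171  0.0223]
 a -0.03 n 68 z [0.0039 0.0068 0.0086] b [-0.014   0.0041  0.0212]
 door angle 0.2694621 555 edge max x 0.6201856932754376
top 0 tip a max 
 door angle 0.2651448 828 edge max x 0.6018448790633962
```

View pics/scene5.png

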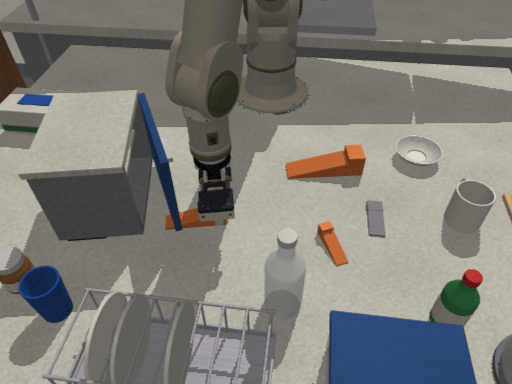

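The picture shows the wedge tip at (168,222) already under the door's lower corner, with the gripper at (213,195). Before pushing further I'll check the clearance between gripper and door.

```bash
cat > c.py <<'E'
from g import *
for c in ['scene','top']:
    p=cams.get_image(c); P=cloud(p)
    # door front face plane through edge
    th=np.radians(12.74+15.4); yd=np.array([np.cos(th),np.sin(th)]); xd=np.array([np.sin(th),-np.cos(th)])
    E=np.array([.616,-.137])-.0075*xd
    d=P[...,:2]-E; f=-(d@xd); l=d@yd
    for lo in np.arange(.06,.5,.04):
        s=(P[...,2]>lo)&(P[...,2]<lo+.04)&(f>0.003)&(f<.12)&(l>-.26)&(l<.06)
        if s.sum()>5: print(c,round(lo,2),s.sum(),'front dist',np.percentile(f[s],[1,5,20,50]),'l',np.percentile(l[s],[2,98]))
E
python3 c.py; python3 - <<'E'
import cv2
x=cv2.imread('pics/scene5.png')[80:250,120:260]
cv2.imwrite('pics/s5c.png',cv2.resize(x,None,fx=3.5,fy=3.5,interpolation=cv2.INTER_CUBIC))
E
```

```text
scene 0.06 28 front dist [0.0321 0.0332 0.0593 0.0883] l [-0.0461  0.0596]
scene 0.1 807 front dist [0.0339 0.0423 0.0563 0.0728] l [-0.0558  0.0586]
scene 0.14 215 front dist [0.0493 0.0619 0.0674 0.0851] l [-0.0094  0.0082]
scene 0.18 594 front dist [0.0035 0.0054 0.0503 0.072 ] l [-0.0706  0.0258]
scene 0.22 655 front dist [0.0456 0.047  0.0552 0.0745] l [-0.0108  0.0275]
scene 0.26 717 front dist [0.0459 0.0474 0.0568 0.076 ] l [-0.0099  0.0322]
scene 0.3 801 front dist [0.0259 0.0333 0.0484 0.0669] l [-0.0256  0.045 ]
scene 0.34 1596 front dist [0.0229 0.0277 0.0418 0.0635] l [-0.0267  0.0464]
scene 0.38 1579 front dist [0.0334 0.0391 0.0522 0.0723] l [-0.0372  0.0388]
scene 0.42 1354 front dist [0.0519 0.0597 0.0688 0.0856] l [-0.0457  0.027 ]
scene 0.46 908 front dist [0.0713 0.074  0.0801 0.0941] l [-0.0359  0.0094]
top 0.18 57 front dist [0.0031 0.0036 0.0044 0.006 ] l [-0.0813 -0.0421]
top 0.34 127 front dist [0.025  0.0286 0.0388 0.0495] l [-0.0607  0.0437]
top 0.38 167 front dist [0.03   0.035  0.0436 0.053 ] l [-0.0481  0.0391]
top 0.42 158 front dist [0.0477 0.0505 0.0547 0.0609] l [-0.0559  0.0178]
top 0.46 57 front dist [0.0696 0.0706 0.0738 0.0784] l [-0.0516  0.0002]
```

View pics/s5c.png

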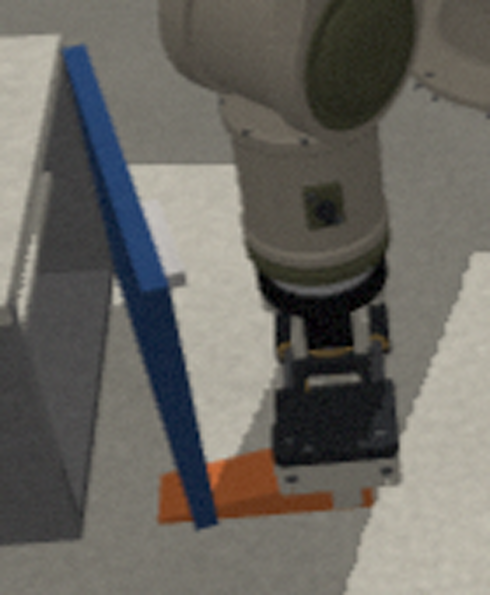

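```bash
python3 -m jog '[[0,0,-0.001,0.01,0.6,-0.5,0],[0,0,0,0.01,0,0,0],[0,0,0,0.01,0,0,0],[0,0,0,0,0,0,0]]'; python3 -c "
from g import *
to([.573,-.125,.0257],12.74)
"; python3 w.py 6
```

```text
clock: 10.88
eef_pos: [0.5633, -0.0778, 0.0252]
orientation: [0.551, 0.44, 0.56, -0.435]
force: [0.2, -4.2, 2.3]
gripper_width: 0.431
jaw 12.74 rotvec [ 0.7431 -0.8159  0.1139]
jaw 192.74 rotvec [-179.2522   -0.1782   -1.2764]
clock 10.875 pos [ 0.5633 -0.0778  0.0252] q [-0.1089  0.7428  0.2312  2.1069 -0.5073  0.3528  0.7799] F [ 0.1616 -4.1613  2.2898] w 0.43070528504125427
tool axes x,y,z rows:
 [[-0.0052  0.0134 -0.9999]
 [ 0.9724  0.2332 -0.0019]
 [ 0.2331 -0.9723 -0.0143]]
shift in tool (current axes) [-0.0012 -0.0016  0.0482]
scene 469 tip a max [-0.0107 -0.0094 -0.0086]
 a -0.15 n 9 z [0.0047 0.0092 0.0146] b [0.0185 0.0203 0.0211]
 a -0.11 n 38 z [0.0025 0.0092 0.016 ] b [0.0191 0.0209 0.0225]
 a -0.09 n 51 z [0.0036 0.0112 0.0233] b [0.0112 0.0207 0.0231]
 a -0.07 n 147 z [0.0039 0.0192 0.0224] b [-0.0138  0.0123  0.0226]
 a -0.05 n 83 z [0.0055 0.0156 0.0188] b [-0.0153  0.0047  0.0232]
 a -0.03 n 74 z [0.0028 0.0092 0.0118] b [-0.014   0.0122  0.0233]
 a -0.01 n 67 z [0.0029 0.0069 0.009 ] b [-0.014   0.004   0.0234]
 door angle 0.22553405 506 edge max x 0.6266360391595422
top 0 tip a max 
 door angle 0.21631485 787 edge max x 0.5913288052085525
```

```bash
python3 -m jog '[[0,0,-0.001,0.012,0.7,-0.8,0],[0,0,0,0.012,0,0,0],[0,0,0,0.012,0,0,0],[0,0,0,0,0,0,0]]'; python3 -c "
from g import *
to([.573,-.125,.0257],12.74)
"; python3 w.py 7
```

```text
clock: 11.48
eef_pos: [0.5692, -0.0988, 0.0252]
orientation: [0.55, 0.44, 0.562, -0.435]
force: [0.2, -5.5, 1.2]
gripper_width: 0.429
jaw 12.74 rotvec [ 0.8454 -1.0113  0.3021]
jaw 192.74 rotvec [-179.147    -0.4722   -1.5811]
clock 11.475 pos [ 0.5692 -0.0988  0.0252] q [-0.0734  0.7493  0.2351  2.0826 -0.4925  0.3756  0.8021] F [ 0.1512 -5.4713  1.1956] w 0.4292538341462089
tool axes x,y,z rows:
 [[-0.0092  0.016  -0.9998]
 [ 0.972   0.2349 -0.0051]
 [ 0.2348 -0.9719 -0.0177]]
shift in tool (current axes) [-0.001  -0.0024  0.0263]
scene 407 tip a max [0.0108 0.0125 0.013 ]
 a -0.13 n 10 z [0.0035 0.0097 0.0147] b [0.0173 0.0214 0.0224]
 a -0.09 n 31 z [0.0021 0.0089 0.0155] b [0.0199 0.0223 0.0239]
 a -0.07 n 36 z [0.0024 0.0078 0.0145] b [0.0203 0.0219 0.0243]
 a -0.05 n 127 z [0.0039 0.0187 0.0222] b [-0.012   0.0168  0.024 ]
 a -0.03 n 84 z [0.0055 0.016  0.0192] b [-0.0135  0.0081  0.0247]
 a -0.01 n 43 z [0.0045 0.0094 0.011 ] b [-0.0078  0.0181  0.0251]
 a 0.01 n 74 z [0.0037 0.0068 0.0087] b [-0.013   0.0066  0.0236]
 door angle 0.13655119 531 edge max x 0.6342483268156568
top 0 tip a max 
 door angle 0.11030953 467 edge max x 0.5194216019541422
```

```bash
python3 -m jog '[[0,0,-0.002,0.012,0.9,-1,0.3],[0,0,0,0.012,0,0,0],[0,0,0,0.01,0,0,0],[0,0,0,0,0,0,0]]'; python3 -c "
from g import *
to([.573,-.125,.0257],12.74)
"; python3 w.py 8
```

```text
clock: 12.08
eef_pos: [0.5726, -0.1155, 0.025]
orientation: [0.548, 0.441, 0.562, -0.434]
force: [1.2, -6.0, -0.4]
gripper_width: 0.426
jaw 12.74 rotvec [ 0.779  -1.2451  0.2834]
jaw 192.74 rotvec [-179.2099   -0.4432   -1.9474]
clock 12.075 pos [ 0.5726 -0.1155  0.025 ] q [-0.0416  0.7535  0.2333  2.0664 -0.4844  0.3889  0.8212] F [ 1.1969 -6.0365 -0.3513] w 0.42619745750933186
tool axes x,y,z rows:
 [[-0.0098  0.02   -0.9998]
 [ 0.9723  0.2338 -0.0048]
 [ 0.2337 -0.9721 -0.0218]]
shift in tool (current axes) [-0.0009 -0.0018  0.0093]
scene 307 tip a max [0.0197 0.0202 0.0209]
 a -0.11 n 13 z [0.0031 0.0088 0.0154] b [0.0185 0.021  0.0222]
 a -0.07 n 35 z [0.002  0.0072 0.0153] b [0.0199 0.0214 0.0234]
 a -0.05 n 39 z [0.0008 0.0085 0.0149] b [0.0198 0.0214 0.0236]
 a -0.03 n 122 z [0.0043 0.0181 0.0215] b [-0.0126  0.016   0.0237]
 a -0.01 n 52 z [0.0033 0.016  0.0176] b [-0.0151  0.0098  0.0226]
 a 0.01 n 39 z [0.0039 0.0083 0.0112] b [-0.0057  0.0159  0.0231]
 door angle 0.063044615 492 edge max x 0.6387452386734653
top 0 tip a max
```

View pics/scene8.png

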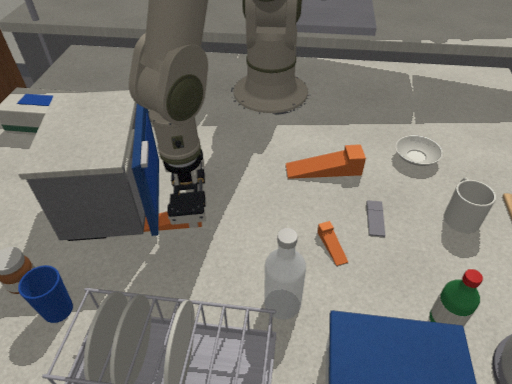

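The picture shows the door nearly shut, its free edge at (150,215), and the wedge under it. Now I'll push the last bit and jam it.

```bash
python3 -m jog '[[0,0,-0.001,0.01,0.8,-1.2,0.3],[0,0,0,0.01,0,0,0],[0,0,0,0.006,0,0,0]]'; python3 -c "
from g import *
to([.573,-.125,.0257],12.74)
"; python3 w.py 9 | grep -v ' a '
```

```text
clock: 12.55
eef_pos: [0.5745, -0.1239, 0.0247]
orientation: [0.547, 0.442, 0.563, -0.434]
force: [-2.6, 11.2, 10.2]
gripper_width: 0.429
jaw 12.74 rotvec [ 0.7099 -1.3781  0.3298]
jaw 192.74 rotvec [-179.2764   -0.516    -2.1562]
clock 12.55 pos [ 0.5745 -0.1239  0.0247] q [-0.0268  0.7565  0.2337  2.0566 -0.4803  0.3977  0.8297] F [-2.6155 11.2062 10.2152] w 0.42872725546387147
tool axes x,y,z rows:
 [[-0.0111  0.0221 -0.9997]
 [ 0.9725  0.2327 -0.0056]
 [ 0.2325 -0.9723 -0.0241]]
shift in tool (current axes) [-0.001  -0.0017  0.0007]
 door angle 0.022649651 477 edge max x 0.6416063980023686
```

```bash
python3 -m jog '[[0,0,0,0.008,0,0,0],[0,0,0,0.008,0,0,0]]'; python3 -c "
from g import *
to([.573,-.125,.0257],12.74)
"; python3 w.py 10 | grep -v ' a '
```

```text
clock: 12.9
eef_pos: [0.5748, -0.1265, 0.0244]
orientation: [0.542, 0.442, 0.571, -0.429]
force: [-5.1, 19.5, 16.1]
gripper_width: 0.426
jaw 12.74 rotvec [ 1.1799 -2.4585  0.6813]
jaw 192.74 rotvec [-178.7758   -1.0632   -3.8362]
clock 12.9 pos [ 0.5748 -0.1265  0.0244] q [-0.0074  0.7594  0.2238  2.0438 -0.4765  0.421   0.8441] F [-5.0824 19.5433 16.1353] w 0.4256255032853731
tool axes x,y,z rows:
 [[-0.0215  0.039  -0.999 ]
 [ 0.9705  0.2408 -0.0114]
 [ 0.2401 -0.9698 -0.043 ]]
shift in tool (current axes) [-0.0012 -0.0014 -0.0019]
 door angle 0.027881315 420 edge max x 0.64230297892158
```

```bash
python3 -m jog '[[0,0,0,0.01,0,-2,0],[0,0,0,0.012,0,-2,0],[0,0,0,0.012,0,-2,0]]'; python3 -c "
from g import *
to([.573,-.125,.0257],12.74)
"; python3 w.py 11
```

```text
clock: 13.38
eef_pos: [0.5758, -0.1312, 0.0238]
orientation: [0.562, 0.419, 0.56, -0.442]
force: [-7.1, 28.8, 19.3]
gripper_width: 0.43
jaw 12.74 rotvec [2.2229 1.2536 1.309 ]
jaw 192.74 rotvec [-177.7549   -2.031     1.945 ]
clock 13.375 pos [ 0.5758 -0.1312  0.0238] q [-0.0723  0.7657  0.2817  2.056  -0.4487  0.3886  0.8161] F [-7.1007 28.8009 19.3473] w 0.4297437302189558
tool axes x,y,z rows:
 [[-0.0169 -0.0267 -0.9995]
 [ 0.9659  0.2579 -0.0233]
 [ 0.2584 -0.9658  0.0214]]
shift in tool (current axes) [-0.0021 -0.0011 -0.0067]
scene 237 tip a max [-0.0016 -0.0011  0.0002]
 a -0.09 n 16 z [0.0011 0.0068 0.0109] b [0.0182 0.0203 0.0216]
 a -0.05 n 25 z [0.0008 0.0064 0.0102] b [0.0192 0.0204 0.0239]
 a -0.03 n 53 z [0.0025 0.0129 0.0223] b [0.0001 0.0213 0.0236]
 a -0.01 n 136 z [0.0049 0.017  0.0204] b [-0.0129  0.0118  0.0235]
 door angle 0.0063467957 483 edge max x 0.6428102830733213
top 0 tip a max 
 door angle 0.0006240452 727 edge max x 0.5957701811792492
```

View pics/scene11.png

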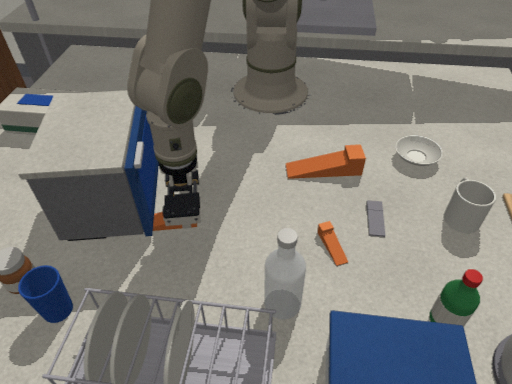

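Both views now measure the door as shut (0.001–0.006 rad), with about 30 N of push resistance. I'll relax, let go and check that it holds.

```bash
python3 -m jog '[[0,0,0,0,0,0,0],[30,0,0,0,0,0,0],[60,0,0,0,0,0,0],[80,0,0,0,0,0,0],[80,0,0,0,0,0,0],[80,0,0,0,0,0,0]]'; python3 -c "
from g import *
to([.573,-.125,.0257],12.74)
"; python3 w.py 12
```

```text
clock: 14.22
eef_pos: [0.5743, -0.1311, 0.0227]
orientation: [0.561, 0.419, 0.56, -0.443]
force: [0.5, -0.1, -0.2]
gripper_width: 0.786
jaw 12.74 rotvec [2.2086 1.2944 1.4701]
jaw 192.74 rotvec [-177.7655   -2.281     2.0085]
clock 14.225 pos [ 0.5743 -0.1311  0.0227] q [-0.0738  0.7672  0.2827  2.0579 -0.448   0.3875  0.8148] F [ 0.4602 -0.0922 -0.1576] w 0.7861538533095854
tool axes x,y,z rows:
 [[-0.0195 -0.0281 -0.9994]
 [ 0.9659  0.2576 -0.0261]
 [ 0.2582 -0.9658  0.0221]]
shift in tool (current axes) [-0.0031  0.0002 -0.0062]
scene 236 tip a max [-0.0026 -0.0019 -0.0014]
 a -0.09 n 18 z [0.0023 0.0057 0.0116] b [0.0187 0.0201 0.0221]
 a -0.05 n 27 z [0.0018 0.006  0.0111] b [0.0186 0.021  0.0234]
 a -0.03 n 58 z [0.003  0.0131 0.0221] b [-0.0095  0.0209  0.0235]
 a -0.01 n 130 z [0.0048 0.0168 0.0196] b [-0.0138  0.0107  0.0232]
 door angle 0.012664646 479 edge max x 0.6425747305032581
top 0 tip a max 
 door angle 0.0057344846 737 edge max x 0.5957897700895921
```

```bash
python3 -m jog '[[80,-0.03,0,-0.002,0,0,0],[80,-0.04,0,-0.004,0,0,0],[80,-0.05,0,-0.04,0,0,0],[80,-0.04,0,-0.05,0,0,0],[80,0,0,-0.05,0,0,0],[80,0,0,-0.05,0,0,0],[80,0,0,0,0,0,0]]'; python3 w.py 13; python3 -c "
from g import *
to([.573,-.125,.0257],12.74)
import cv2
x=cv2.imread('pics/scene13.png')[80:250,10:230]
cv2.imwrite('pics/s13c.png',cv2.resize(x,None,fx=3.4,fy=3.4,interpolation=cv2.INTER_CUBIC))"
```

```text
clock: 15.2
eef_pos: [0.5268, 0.0666, 0.1816]
orientation: [0.561, 0.42, 0.56, -0.442]
force: [0.9, -0.5, -0.2]
gripper_width: 0.8
scene 870 tip a max [-0.0058 -0.0029 -0.0019]
 a -0.09 n 215 z [0.006  0.038  0.0446] b [-0.0153  0.0175  0.0219]
 a -0.07 n 195 z [0.0055 0.0307 0.0437] b [-0.0156  0.0189  0.0225]
 a -0.05 n 171 z [0.0039 0.0254 0.0292] b [-0.0142  0.0155  0.0227]
 a -0.03 n 156 z [0.0057 0.0208 0.0251] b [-0.0125  0.0124  0.0231]
 a -0.01 n 133 z [0.0048 0.0171 0.0204] b [-0.014   0.0109  0.0231]
 door angle 0.010565759 579 edge max x 0.6439564345880469
top 570 tip a max [-0.0028 -0.0004  0.    ]
 a -0.09 n 123 z [0.0191 0.0422 0.045 ] b [-0.0154  0.0033  0.0227]
 a -0.07 n 111 z [0.0273 0.0414 0.0443] b [-0.0149  0.0034  0.0229]
 a -0.05 n 114 z [0.0221 0.0263 0.0296] b [-0.0145  0.0039  0.0238]
 a -0.03 n 112 z [0.0185 0.0218 0.0246] b [-0.0138  0.0048  0.0242]
 a -0.01 n 108 z [0.0137 0.0173 0.0208] b [-0.0132  0.0054  0.0242]
 door angle 0.008524446 891 edge max x 0.6409081285770973
jaw 12.74 rotvec [1.8222 1.2876 1.3381]
jaw 192.74 rotvec [-178.1545   -2.0807    2.0021]
clock 15.3 pos [0.5278 0.0627 0.1818] q [-0.5939  0.4945  0.5096  2.1021 -0.3493  0.6508  0.4043] F [-0.1896 -0.4802 -0.4108] w 0.7979826792508227
tool axes x,y,z rows:
 [[-0.0174 -0.0273 -0.9995]
 [ 0.9677  0.2511 -0.0237]
 [ 0.2516 -0.9676  0.0221]]
shift in tool (current axes) [0.1604 0.0003 0.1895]
```

View pics/s13c.png

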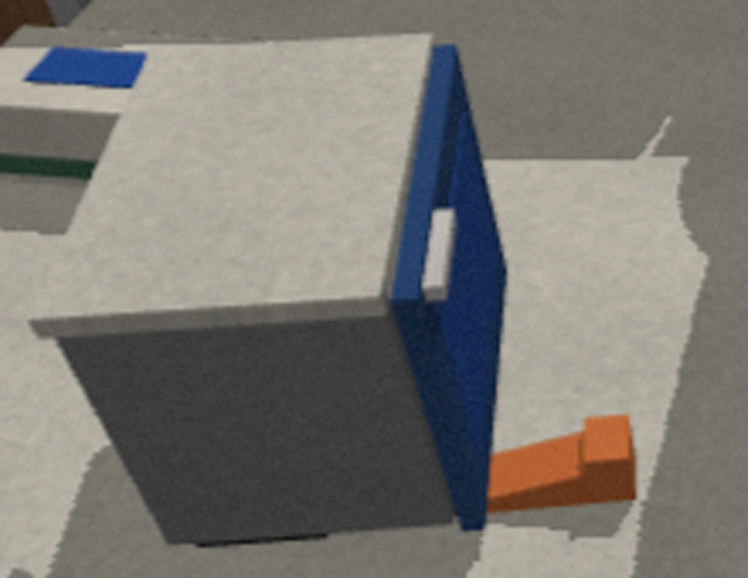

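View pics/top13.png

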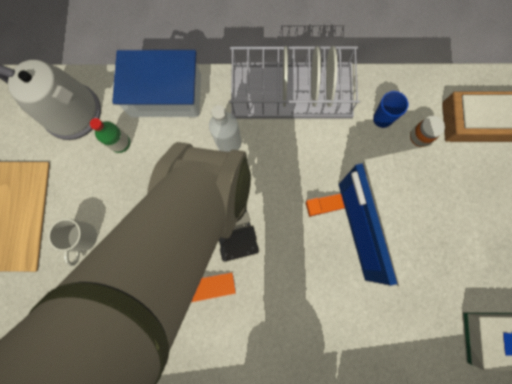

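The picture shows the door flush and shut, with the wedge under it: heel at (607,445) in the crop and (315,206) in the top view. Next I'll measure the wedge depth and door angle more exactly, averaging several pictures.

```bash
cat > d.py <<'E'
from g import *
xs=np.array([.2206,-.9754]); ys=np.array([.9754,.2206]); S=np.array([.5915,-.206])
for i in range(2):
  for c in ['scene','top']:
    p=cams.get_image(c); P=cloud(p); hsv=cv2.cvtColor(p['pixels'],cv2.COLOR_RGB2HSV)
    m=((hsv[...,0]<14)|(hsv[...,0]>174))&(hsv[...,1]>140)&(hsv[...,2]>60)&np.isfinite(P).all(-1)
    Q=P[m]; d=Q[:,:2]-S; a=d@xs; b=d@ys; z=Q[:,2]
    k=(a>-.13)&(a<.02)&(np.abs(b)<.045)
    h=k&(z>.038); s=k&(a>-.055)&(a<-.006)&(np.abs(b-.004)<.014)&(z>.012)
    pf=np.polyfit(a[s],z[s],1) if s.sum()>10 else [0,0]
    t=P[(hsv[...,0]>100)&(hsv[...,0]<130)&(hsv[...,1]>130)&(P[...,2]>.208)&(P[...,2]<.225)&(P[...,1]<-0.08)&(P[...,1]>-.42)&(P[...,0]>.25)&(P[...,0]<.72)]
    l=cv2.fitLine((t[:,:2]).astype(np.float32),cv2.DIST_HUBER,0,.01,.01).ravel()
    # roof front edge: rows of roof
    rf=(P[...,2]>0.2175)&(P[...,2]<0.23)&(P[...,1]<-0.05)&(P[...,1]>-.6)&(P[...,0]>.2)&(P[...,0]<.8)&~((hsv[...,1]>100))
    rd=P[rf][:,:2]-S; ra=rd@xs; rb=rd@ys
    fr=[]
    for lo in np.arange(-.19,.03,.02):
        q=(rb>=lo)&(rb<lo+.02)
        if q.sum()>20: fr.append((lo+.01,np.percentile(ra[q],1)))
    fr=np.array(fr); rl=np.polyfit(fr[:,0],fr[:,1],1)
    td=t[:,:2]-S; ta=td@xs; tb=td@ys; tl=[]
    for lo in np.arange(-.19,.03,.02):
        q=(tb>=lo)&(tb<lo+.02)
        if q.sum()>10: tl.append((lo+.01,np.median(ta[q]),np.percentile(ta[q],2)))
    tl=np.array(tl); 
    print(c,'heel a',np.percentile(a[h],[2,50,98]),'slope',pf,'door',np.radians(np.degrees(np.arctan2(l[1],l[0]))-12.74),'roof edge fit',rl,'door mid/front fit',np.polyfit(tl[:,0],tl[:,1],1),np.polyfit(tl[:,0],tl[:,2],1))
    for n in ['door_edge','wedge_grip']:
        for r in cams.spot_point(p,n):
            q=np.array(r['position'])[:2]-S
            if abs(q@ys)<.1: print('  ',n,r['conf'],r['position'],'a,b',q@xs,q@ys)
E
python3 d.py
```

```text
scene heel a [-0.0966 -0.0821 -0.0677] slope [-0.244   0.0149] door 0.012835205 roof edge fit [-0.0014  0.0175] door mid/front fit [-0.0107  0.005 ] [-0.0134 -0.001 ]
   door_edge 0.6 [0.6412, -0.2033, 0.0185] a,b 0.008330240000000011 0.04907299999999997
   door_edge 0.52 [0.478, 0.2961, 0.0027] a,b -0.51478644 5.5359999999934906e-05
   wedge_grip 0.8 [0.5726, -0.1233, 0.019] a,b -0.08483492 -0.00019144000000003228
   wedge_grip 0.69 [0.5761, 0.1832, 0.0171] a,b -0.38302292000000004 0.07083635999999992
top heel a [-0.096  -0.0814 -0.067 ] slope [-0.2248  0.015 ] door 0.009401442 roof edge fit [0.0011 0.0186] door mid/front fit [-0.0054  0.0066] [-0.0049  0.0005]
   door_edge 0.72 [0.6418, -0.1961, 0.0129] a,b 0.001439720000000009 0.05124656000000001
   wedge_grip 0.55 [0.5761, -0.123, 0.0204] a,b -0.08435544000000002 0.003288639999999919
scene heel a [-0.0965 -0.0828 -0.0677] slope [-0.2365  0.0151] door 0.012670055 roof edge fit [-0.0009  0.0176] door mid/front fit [-0.0111  0.0048] [-0.0139 -0.0011]
   door_edge 0.86 [0.6384, -0.2009, 0.0157] a,b 0.005371599999999993 0.046871319999999946
   wedge_grip 0.79 [0.5767, 0.183, 0.018] a,b -0.38269548000000003 0.07137747999999997
   wedge_grip 0.75 [0.5766, -0.1232, 0.0191] a,b -0.08405006 0.003732219999999972
   wedge_grip 0.67 [0.4751, 0.2999, 0.0012] a,b -0.5191327 -0.0019350200000000095
top heel a [-0.096  -0.0813 -0.0669] slope [-0.2439  0.0146] door 0.00940795 roof edge fit [-0.0043  0.0183] door mid/front fit [-0.0064  0.0064] [-0.0057  0.0005]
   door_edge 0.58 [0.6386, -0.1951, 0.0155] a,b -0.00024160000000001194 0.04834587999999992
   wedge_grip 0.64 [0.5751, -0.1215, 0.0184] a,b -0.08603914 0.0026441399999999164
```

The heel centre is 82 mm before the sill, so the tip is about 43 mm in, barely past first contact, and the pads slipped a few mm on the heel. I'll give it a firmer shove with closed fingers from behind the heel.

```bash
python3 -m jog '[[0,0.03,0,0.05,1.8,1.3,1.3],[0,0.03,0,0.05,0,0,0],[0,0.02,0,0.04,0,0,0],[0,0,0,0,0,0,0],[0,0,0,0,0,0,0]]'; python3 -c "
from g import *
to([.5668,-.0834,.024],12.74)"
```

```text
clock: 16.52
eef_pos: [0.5626, -0.0747, 0.1002]
orientation: [0.553, 0.441, 0.553, -0.439]
force: [0.5, -0.0, -1.0]
gripper_width: 0.311
jaw 12.74 rotvec [ 0.2795 -0.0939 -0.1145]
jaw 192.74 rotvec [-179.7204    0.1795   -0.1472]
clock 16.525 pos [ 0.5626 -0.0747  0.1002] q [-0.2079  0.6301  0.359   2.0906 -0.4565  0.4942  0.7214] F [ 0.5335 -0.0116 -0.9973] w 0.3114654877552641
tool axes x,y,z rows:
 [[ 0.0016  0.002  -1.    ]
 [ 0.9743  0.2253  0.002 ]
 [ 0.2253 -0.9743 -0.0016]]
shift in tool (current axes) [0.0762 0.002  0.0096]
```

```bash
python3 -m jog '[[0,0.03,0.002,0.003,0,0,0],[0,0.03,0,0,0,0,0],[0,0.014,0,0,0,0,0],[0,0,0,0,0,0,0],[0,0,0,0,0,0,0]]'; python3 -c "
from g import *
to([.5668,-.0834,.024],12.74)"
```

```text
clock: 17.15
eef_pos: [0.5675, -0.0708, 0.028]
orientation: [0.556, 0.44, 0.554, -0.435]
force: [0.8, -0.1, -0.0]
gripper_width: 0.006
jaw 12.74 rotvec [ 0.7376 -0.1374 -0.4164]
jaw 192.74 rotvec [-179.2611    0.6514   -0.215 ]
clock 17.15 pos [ 0.5675 -0.0708  0.028 ] q [-0.1379  0.7396  0.2485  2.109  -0.5253  0.3458  0.7808] F [ 0.8454 -0.1446 -0.0343] w 0.006009622971519591
tool axes x,y,z rows:
 [[ 0.0065  0.004  -1.    ]
 [ 0.9724  0.2331  0.0073]
 [ 0.2331 -0.9725 -0.0024]]
shift in tool (current axes) [ 0.004  -0.0037  0.0121]
```

```bash
python3 -m jog '[[0,0.004,-0.004,0.01,0.7,0,-0.4],[0,0.001,0,0.01,0,0,0],[0,0,0,0.008,0,0,0],[0,0,0,0.004,0,0,0]]'; python3 -c "
from g import *
to([.57,-.1,.024],12.74)"
```

```text
clock: 17.65
eef_pos: [0.5712, -0.1016, 0.0245]
orientation: [0.551, 0.442, 0.555, -0.439]
force: [-2.6, 15.9, 5.5]
gripper_width: 0.008
jaw 12.74 rotvec [ 0.1629 -0.4024 -0.0424]
jaw 192.74 rotvec [-179.8359    0.0666   -0.6316]
clock 17.65 pos [ 0.5712 -0.1016  0.0245] q [-0.0828  0.7518  0.2492  2.0849 -0.5122  0.3657  0.81  ] F [-2.61  15.9    5.518] w 0.008036118075764888
tool axes x,y,z rows:
 [[-0.0008  0.007  -1.    ]
 [ 0.9748  0.2233  0.0008]
 [ 0.2233 -0.9747 -0.007 ]]
shift in tool (current axes) [ 0.0006 -0.0008 -0.0018]
```

```bash
python3 -m jog '[[0,0,0,0.009,0,-1,0],[0,0,0,0.01,0,-1,0]]'; python3 -c "
from g import *
to([.57,-.1,.024],12.74)"
```

```text
clock: 17.9
eef_pos: [0.5718, -0.1038, 0.0244]
orientation: [0.555, 0.435, 0.557, -0.439]
force: [-7.6, 35.5, 18.2]
gripper_width: 0.007
jaw 12.74 rotvec [0.919  0.1571 0.3645]
jaw 192.74 rotvec [-179.0799   -0.5696    0.2455]
clock 17.9 pos [ 0.5718 -0.1038  0.0244] q [-0.0941  0.755   0.2627  2.0813 -0.5002  0.3699  0.8099] F [-7.5629 35.5388 18.2168] w 0.006992410398129258
tool axes x,y,z rows:
 [[-0.0056 -0.0041 -1.    ]
 [ 0.9717  0.2361 -0.0064]
 [ 0.2362 -0.9717  0.0027]]
shift in tool (current axes) [ 0.0004 -0.0008 -0.0041]
```

```bash
python3 -m jog '[[0,0,0,-0.015,0,0,0],[0,-0.01,0,-0.03,0,0,0],[0,-0.05,0,-0.03,0,0,0],[0,-0.05,0,-0.05,0,0,0],[0,-0.04,0,-0.05,0,0,0],[0,0,0,-0.05,0,0,0],[0,0,0,0,0,0,0]]'; python3 d.py; python3 w.py 14 | grep -v ' a '
```

```text
clock: 18.77
eef_pos: [0.5215, 0.1139, 0.1722]
orientation: [0.555, 0.437, 0.556, -0.439]
force: [0.6, 0.4, 0.6]
gripper_width: 0.003
scene heel a [-0.094  -0.0793 -0.0653] slope [-0.2348  0.0159] door -0.0021634689 roof edge fit [-0.0011  0.0175] door mid/front fit [0.0021 0.0078] [0.0001 0.002 ]
   door_edge 0.65 [0.6412, -0.205, 0.0165] a,b 0.009988419999999991 0.048697979999999974
   wedge_grip 0.95 [0.5749, -0.1245, 0.0189] a,b -0.08315706 0.0017872599999999364
   wedge_grip 0.8 [0.5753, 0.1855, 0.0158] a,b -0.38544281999999996 0.07056341999999999
top heel a [-0.093  -0.0784 -0.0636] slope [-0.2372  0.0154] door -0.0044871434 roof edge fit [-0.0006  0.0184] door mid/front fit [0.0088 0.0094] [0.0091 0.0035]
   door_edge 0.98 [0.6417, -0.1992, 0.0133] a,b 0.004441400000000004 0.05046516000000002
   wedge_grip 0.93 [0.5765, -0.1264, 0.0198] a,b -0.08095083999999998 0.00292875999999998
scene heel a [-0.094  -0.0792 -0.0653] slope [-0.2402  0.0157] door -0.0026085663 roof edge fit [-0.0016  0.0175] door mid/front fit [0.0057 0.0079] [0.001 0.002]
   door_edge 0.84 [0.6412, -0.2045, 0.0191] a,b 0.00950071999999999 0.048808279999999975
   wedge_grip 0.9 [0.5765, 0.1847, 0.0127] a,b -0.38439778 0.07155741999999997
   wedge_grip 0.78 [0.5748, -0.1269, 0.0177] a,b -0.08083815999999999 0.0011602799999999441
   wedge_grip 0.2 [0.6407, -0.2039, 0.0147] a,b 0.008805180000000013 0.04845294000000002
top heel a [-0.093  -0.0787 -0.0636] slope [-0.2576  0.015 ] door -0.004333396 roof edge fit [0.0005 0.0184] door mid/front fit [0.0081 0.0094] [0.0093 0.0035]
   door_edge 0.77 [0.6408, -0.1961, 0.0151] a,b 0.0012191200000000076 0.05027116000000001
   wedge_grip 0.84 [0.5762, -0.1254, 0.0214] a,b -0.08199241999999997 0.002856740000000014
 door angle -0.00583452 587 edge max x 0.6437407218468515
 door angle -0.007372745 872 edge max x 0.6418245213142834
```

View pics/scene14.png

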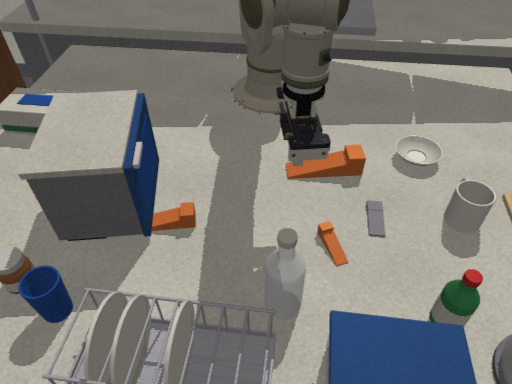

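The second push moved the wedge 3 mm further in and the door from about 0.010 to about -0.004 rad, so the first push had left it slightly open. I'll push once more to check that neither moves now.

```bash
python3 -m jog '[[0,0.03,0,0.055,0,0,0],[0,0.03,0,0.055,0,0,0],[0,0.03,0,0.05,0,0,0],[0,0.03,0,0,0,0,0],[0,0.02,0,0,0,0,0],[0,0,0,0,0,0,0]]'; python3 -c "
from g import *
to([.5712,-.1016,.024],12.74)"
```

```text
clock: 20.23
eef_pos: [0.562, -0.0487, 0.028]
orientation: [0.555, 0.437, 0.554, -0.439]
force: [-0.9, -0.1, 0.3]
gripper_width: 0.005
jaw 12.74 rotvec [0.6633 0.1378 0.0575]
jaw 192.74 rotvec [-179.3365   -0.09      0.2156]
clock 20.225 pos [ 0.562  -0.0487  0.028 ] q [-0.1971  0.74    0.2728  2.1234 -0.556   0.3463  0.7696] F [-0.8664 -0.128   0.2809] w 0.005269166566732683
tool axes x,y,z rows:
 [[-0.0004 -0.0026 -1.    ]
 [ 0.9728  0.2318 -0.001 ]
 [ 0.2318 -0.9728  0.0024]]
shift in tool (current axes) [ 0.0041 -0.0033  0.0536]
```

```bash
python3 -m jog '[[0,0.004,-0.003,0.02,0.7,0.1,0],[0,0,0,0.02,0,0,0],[0,0,0,0.013,0,0,0],[0,0,0,0.006,0,0,0]]'; python3 -c "
from g import *
to([.5712,-.1016,.024],12.74)"
```

```text
clock: 20.72
eef_pos: [0.5729, -0.1034, 0.0261]
orientation: [0.552, 0.441, 0.556, -0.439]
force: [-2.6, 22.2, 3.1]
gripper_width: 0.003
jaw 12.74 rotvec [ 0.3157 -0.3479  0.0751]
jaw 192.74 rotvec [-179.6834   -0.1178   -0.5455]
clock 20.725 pos [ 0.5729 -0.1034  0.0261] q [-0.093   0.7532  0.2683  2.0796 -0.5297  0.3781  0.8318] F [-2.607  22.229   3.0813] w 0.003405997212000496
tool axes x,y,z rows:
 [[-0.0026  0.0056 -1.    ]
 [ 0.9741  0.2259 -0.0013]
 [ 0.2259 -0.9741 -0.0061]]
shift in tool (current axes) [ 0.0021 -0.0012 -0.0021]
```

```bash
python3 -m jog '[[0,0,0,0.009,0,-1,0],[0,0,0,0.009,0,-1,0]]'; python3 -c "
from g import *
to([.5712,-.1016,.024],12.74)"
```

```text
clock: 20.98
eef_pos: [0.5728, -0.1036, 0.0259]
orientation: [0.556, 0.433, 0.558, -0.439]
force: [-5.3, 23.7, 6.9]
gripper_width: 0.005
jaw 12.74 rotvec [1.1235 0.1892 0.5238]
jaw 192.74 rotvec [-178.8743   -0.8176    0.2954]
clock 20.975 pos [ 0.5728 -0.1036  0.0259] q [-0.1071  0.7561  0.2812  2.0776 -0.5179  0.3817  0.8299] F [-5.3266 23.7472  6.9475] w 0.004650649527787731
tool axes x,y,z rows:
 [[-0.0081 -0.0053 -1.    ]
 [ 0.9708  0.2396 -0.0092]
 [ 0.2396 -0.9709  0.0032]]
shift in tool (current axes) [ 0.0019 -0.0011 -0.0024]
```

```bash
python3 -m jog '[[0,0,0,0.013,0,0,0],[0,0,0,0.013,0,0,0]]'; python3 -c "
from g import *
to([.5712,-.1016,.024],12.74)"
```

```text
clock: 21.22
eef_pos: [0.5725, -0.1035, 0.0261]
orientation: [0.547, 0.432, 0.575, -0.429]
force: [-9.7, 35.7, 17.7]
gripper_width: 0.003
jaw 12.74 rotvec [ 2.2285 -1.9283  1.212 ]
jaw 192.74 rotvec [-177.7365   -1.8803   -2.9917]
clock 21.225 pos [ 0.5725 -0.1035  0.0261] q [-0.0765  0.758   0.2609  2.0581 -0.5108  0.4237  0.8547] F [-9.6728 35.7166 17.677 ] w 0.002762860773404281
tool axes x,y,z rows:
 [[-0.0286  0.0276 -0.9992]
 [ 0.9658  0.2586 -0.0205]
 [ 0.2578 -0.9656 -0.034 ]]
shift in tool (current axes) [ 0.0021 -0.0007 -0.0021]
```

At 37 N nothing moves, so it's jammed hard. I'll back off and make a final check.

```bash
python3 -m jog '[[0,0,0,-0.015,0,0,0],[0,-0.01,0,-0.03,0,0,0],[0,-0.05,0,-0.03,0,0,0],[0,-0.05,0,-0.05,0,0,0],[0,-0.04,0,-0.05,0,0,0],[0,0,0,-0.05,0,0,0],[0,0,0,0,0,0,0],[0,0,0,0,0,0,0]]'; python3 d.py | grep heel; python3 w.py 15 | grep -v ' a '; python3 m.py | grep -E 'bottle|shim'
```

```text
clock: 22.22
eef_pos: [0.5203, 0.1111, 0.184]
orientation: [0.548, 0.433, 0.575, -0.425]
force: [0.5, 0.8, 0.3]
gripper_width: 0.004
scene heel a [-0.0924 -0.0788 -0.0654] slope [-0.23   0.016] door -0.0021747707 roof edge fit [-0.0018  0.0176] door mid/front fit [0.0048 0.0079] [0.0006 0.0019]
top heel a [-0.0929 -0.0782 -0.0635] slope [-0.2367  0.0155] door -0.0039754338 roof edge fit [-0.0014  0.0184] door mid/front fit [0.0091 0.0094] [0.0104 0.0036]
scene heel a [-0.0923 -0.0787 -0.0652] slope [-0.2368  0.0158] door -0.002684017 roof edge fit [-0.0011  0.0174] door mid/front fit [0.0039 0.0079] [0.0002 0.002 ]
top heel a [-0.0927 -0.0784 -0.0636] slope [-0.2435  0.0153] door -0.004693106 roof edge fit [0.0002 0.0185] door mid/front fit [0.0062 0.0093] [0.008  0.0035]
 door angle -0.0035901575 579 edge max x 0.6427791164873994
 door angle -0.0036606647 872 edge max x 0.6416589845833105
scene bottle_mid [ 0.617  0.059 -0.002] [0.8386 0.1461 0.2125] [0.7818 0.1057 0.1297]
scene shim_grip [0.4657 0.2791 0.0001] [0.5661 0.3147 0.0143] [0.5175 0.297  0.0077]
top bottle_mid [ 0.7277  0.0684 -0.0021] [0.8589 0.157  0.2134] [0.7467 0.0984 0.1399]
```

View pics/scene15.png

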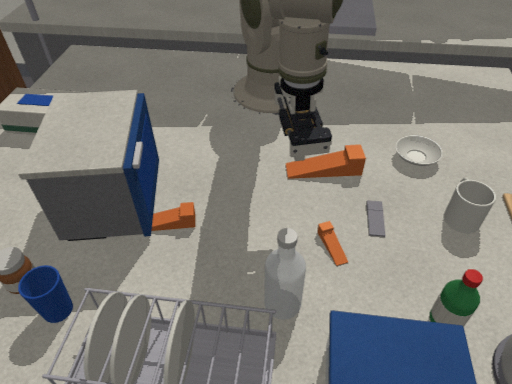

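The door is flush and stable at (150,170), and the wedge is jammed under it, heel at (188,213). The bottle at (285,280) and shim at (376,218) haven't moved, and the gripper is clear of everything. Handing in.

```bash
python3 -c "
from rig import order
print(order.close_job())"
```

```text
the job is handed in; nothing more can be done
None
```

The job is handed in: the blue door is shut, the middle-sized orange wedge is jammed under its free end, and the door stayed shut after I let go. I gripped the wedge by its heel, set it flat in front of the sill and pushed it in thin end first. I handed in at roughly 23 s on the robot clock, against the 48 s limit.

- **First push fell short:** after about 30 N in the grip and letting go, the door still measured about 0.01 rad open. The pads had slipped a few millimetres on the heel.
- **Second push:** I pushed the heel from behind with closed fingers, to about 36 N. The wedge went about 3 mm further in and the door measured shut.
- **Third push:** nothing moved at about 37 N.
- **Last checks, arm clear:** the door read -0.002 to -0.005 rad in both cameras, which is shut within measuring error. The wedge tip was about 46 mm past the sill.
- **Bystanders:** the bottle was upright and had not moved. The shim had not moved in the scene camera; the last top view gave no reading for it.
- **Disagreement:** the door-edge position from the two cameras differed by several millimetres. I relied on the door's angle against the cabinet roof and on nothing moving in the third push.
- **Force:** adding the vertical part, the total wrist force briefly reached about 41 N. All contact was through the fingers, not the gripper's body.

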